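# Cover the pan with the potato

## Task

Two identical pans stand open on the hob: one has the potato in it, the other a tomato. Put the lid on the pan with the potato, lying flat and covering its mouth all round; set it down rather than letting it fall, let go of it, and leave both pans standing where they are.

Things in the scene. Friction and masses are not known exactly. Their poses are not given: they have to be found in the camera images.
- pan_a: one of two identical loose blue enamel pans (0.95 kg) on a white two-burner gas hob; one holds the potato, the other a red tomato, varying by start. Outer diameter 164 mm, wall 4 mm, height 75 mm; ear handles below the rim at its +x and -x sides, reaching 111 mm from the axis. Origin: centre of its underside, about 40 mm above the worktop; z up, rim at z = +75 mm.
- pan_b: one of two identical loose blue enamel pans (0.95 kg) on a white two-burner gas hob; one holds the potato, the other a red tomato, varying by start. Outer diameter 164 mm, wall 4 mm, height 75 mm; ear handles below the rim at its +x and -x sides, reaching 111 mm from the axis. Origin: centre of its underside, about 40 mm above the worktop; z up, rim at z = +75 mm.
- potato: a brown potato, about 94 x 58 mm and 56 mm high, lying near the middle of the floor of one of the pans (pan floor 5 mm thick); it stays below the rim. Origin: centre of its underside; x along its length.
- lid: a round steel lid lying right way up on the worktop right of the hob (-y side), about 0.35 kg. Diameter 184 mm, flat underside with no lip, 4 mm thick at the edge, 14 mm at the middle; an upright black cylindrical knob on its centre, diameter 34 mm, from 14 to 52 mm above the underside. Fits either pan, overhanging by 10 mm. Origin: centre of its underside; z up.
There are look-alikes about, which are no part of the job. Of the things that look like the potato, the smaller one is meant. What is shaped like the pan_a but green is not meant.

How it is judged:
By the outcome, as a careful person would: the job done as asked, in the order asked, and still so for the second after the job is handed in, with the robot touching nothing.
It also fails if it takes over 40 s, if anything falls off the work surface, if the arm or the gripper's body presses on something with over 40 N, if the wrist force passes 120 N, or if a joint passes its speed limit or range.

## Robot

A 6-joint arm with a two-finger parallel gripper is mounted at the origin on the work surface. World frame = base frame: x ahead of the robot, y to its left, z up, the work surface at z = 0. Lengths are in m, angles in degrees, forces in N, time in s.
With the tool pointing down it reaches from about 0.25 to 0.775 m from the base axis. Payload 4 kg.
Tool frame: the origin (TCP) lies at the very end of the fingers, on their centre line; the grasp point (between the pads) lies 19 mm behind it; z points along the fingers, y is the line along which they close (so a half turn about z gives the same grasp; the last joint's range is limited). The gripper opens to 94 mm and grips with 3 to 60 N. Pads are 16 mm wide; open, the fingers measure 119 mm over their backs; the gripper's body (75 mm by 177 mm) begins 78 mm behind the grasp point.
Start: joints at [66.744, 4.996, 78.535, -0, 96.463, -5.907], TCP at [0.164, 0.525, 0.206] pointing down, gripper open.
Joint ranges: [-177.83, 177.83], [-43.37, 116.18], [15.69, 146.23], [-61.86, 241.86], [9.47, 152.12], [-147.06, 147.06]. Speed limits (degrees/s): [159.86, 159.86, 180, 180, 180, 180].

## Interface

Orientations are given as [roll, pitch, yaw] about the fixed x, y, z axes, in that order (R = Rz(yaw) Ry(pitch) Rx(roll)).
In Python, from station import ctrl gives the robot as it stands.
- The arm moves only by the tool servo_tool, never from a script. Its argument "series" is one flat list of numbers, 7 for each row, row after row: the turn, a rotation vector about the tool's x, y, z in degrees, then the shift along the tool's x, y, z in m, then the opening, from -1 (shut) to 1 (fully open). A call has 1 to 20 rows; each row shifts and turns the commanded pose from where the row before left it, along the tool's axes as they then stand; what a row does not reach is not made up. A row lasts 1/10 s, in which the tool goes at most 50 mm and 8.59 degrees, less where a joint would pass 70% of its speed; a pose out of reach is approached as far as the arm can. A call is refused whole if a number of a shift passes 0.05 or a number of a turn 8.59, either way. A call with a gripper value outside its range is refused whole. The fingers move at their own pace and stop on an object; "force" is the grip in N (left out, the last holds). Time passes only in rows, so rows that do not move let the fingers close. It gives the time, the measured TCP pose, the force, the opening and the grip force at its end, in the units of the state.
- ctrl.sense(): the state, without advancing time (a new reading comes with each control period).
- ctrl.capture(name): name is "scene" or "top" or "wrist"; returns the picture (400x640x3 uint8, red, green, blue); there is no depth.
- ctrl.camera_model(name): a dict with "camera_matrix" (3x3 intrinsics, pixels), "R" (3x3) and "t" (3): a world point X has camera coordinates R X + t. Camera axes: x right, y down, z forward; pixel columns grow to the right and rows downward; lengths in m; the calibration is good to about 2 mm. A picture is of the moment at which its call begins: read the wrist's pose just before it. camera_model takes no time and is no camera call; for the wrist camera it gives the pose at the moment of the call.
- ctrl.finish_job(): hands the job in; it is judged then, once.
The state is a dict: "time_s": time; "joint_positions": joint angles; "joint_velocities": joint speeds; "tau": joint torques, N m; "ee_pos": TCP position; "tcp_rot": TCP orientation; "ft_force": force on the tool from outside, world axes, zero at the start; "moment": the same for the moment, N m; "gripper_width": finger opening in m; "grasp_force": force on a finger pad.
Only numpy, scipy, OpenCV 4.12 (cv2) and the standard library are available. Lean on these libraries where they do the work, as an engineer would, in place of code of your own. Each camera call takes 0.05 s, during which the arm holds its last target. There are 200 camera calls.

## Working session

There is one attempt and no reset: what is moved stays moved. The work goes in short steps, Python scripts to look and compute and a tool call to move; the robot and the scene stay as the last step left them, time stands still between calls to the robot, and variables do not carry over. Pictures are saved under pics/ and viewed, at most 10 in all, crops included, and the job is handed in when it is done.

Besides the shell and the picture viewer there is one more tool, called after "Request:" by a JSON object that holds its "method" and its "body". servo_tool: Moves the arm, as the interface text tells. Its arguments: {"type":"object","properties":{"series":{"type":"array","items":{"type":"number"}},"force":{"type":"number"}},"required":["series"]}

```bash
mkdir -p pics
python3 - <<'E'
from station import ctrl
import cv2
for n in("top","scene"):
    cv2.imwrite(f"pics/{n}0.png",cv2.cvtColor(ctrl.capture(n),cv2.COLOR_RGB2BGR))
    m=ctrl.camera_model(n);print(n,m)
s=ctrl.sense();print(s["time_s"],s["ee_pos"],s["tcp_rot"],s["ft_force"],s["gripper_width"])
E
```

```text
top {'camera_matrix': array([[387.58762872,   0.        , 317.37256284],
       [  0.        , 387.58762872, 200.43012984],
       [  0.        ,   0.        ,   1.        ]]), 'R': array([[-0.02930197, -0.99955965, -0.00467886],
       [-0.99706459,  0.02955943, -0.07062894],
       [ 0.07073614,  0.00259556, -0.99749169]]), 't': array([0.0730451 , 0.58276895, 1.07221607])}
scene {'camera_matrix': array([[427.48473916,   0.        , 323.46720054],
       [  0.        , 427.48473916, 202.31807084],
       [  0.        ,   0.        ,   1.        ]]), 'R': array([[-0.67025976,  0.74212419, -0.00188451],
       [ 0.57888486,  0.52123557, -0.62706124],
       [-0.46437504, -0.42138483, -0.77896768]]), 't': array([ 0.3516176 , -0.32029642,  1.42192904])}
0.1 [0.16381912 0.52452129 0.20444663] [-1.79888568e+02 -1.17340576e-02  1.62651126e+02] [-0.19843843  0.20487697 -0.00046958] 0.0937657797099191
```

View pics/top0.png

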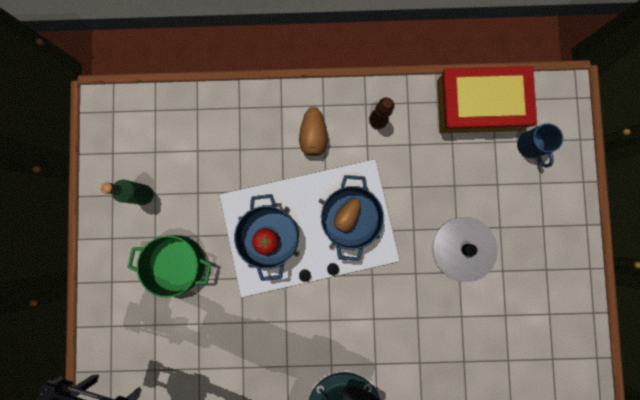

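View pics/scene0.png

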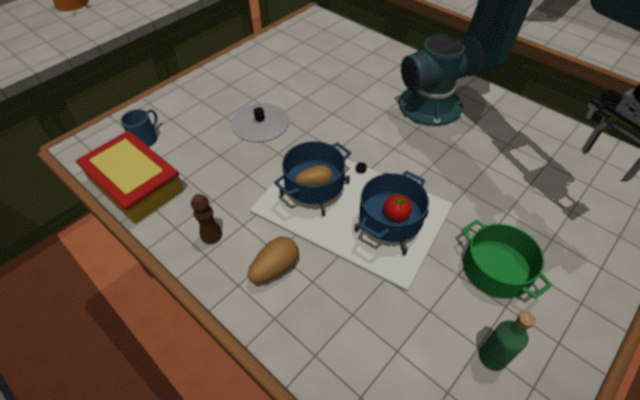

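The top view shows the pan with the potato at about (352,217), the pan with the tomato at (267,238), and the lid at (465,249) with its knob at (469,250). The scene view agrees. Next I'll locate the lid and the potato pan.

```bash
cat > h.py <<'E'
from station import ctrl
import cv2, numpy as np
def ray(m,u,v,z):
    K,R,t=m["camera_matrix"],np.array(m["R"]),np.array(m["t"])
    c=-R.T@t; d=R.T@np.linalg.solve(K,[u,v,1.]); return c+d*(z-c[2])/d[2]
def proj(m,X):
    x=(np.atleast_2d(X)@np.array(m["R"]).T+m["t"])@m["camera_matrix"].T; return x[:,:2]/x[:,2:]
def circ(c,r,z,n=90):
    a=np.linspace(0,2*np.pi,n,endpoint=False); return np.c_[c[0]+r*np.cos(a),c[1]+r*np.sin(a),0*a+z]
def fit(g,m,c0,r,z,span=.02,sign=0,dr=.004):
    """brute search of the circle centre: mean brightness step across the edge (outside minus inside)"""
    g=cv2.GaussianBlur(g,(0,0),.8).astype(np.float32); best=None
    def val(c,r):
        p=proj(m,circ(c,r,z)).astype(np.float32); return cv2.remap(g,p[:,:1],p[:,1:],cv2.INTER_LINEAR).ravel()
    for x in np.arange(-span,span+1e-9,.001):
        for y in np.arange(-span,span+1e-9,.001):
            c=(c0[0]+x,c0[1]+y); d=val(c,r+dr)-val(c,r-dr); s=abs(d.mean()) if sign==0 else sign*np.clip(sign*d,-10,40).mean()*sign
            if best is None or s>best[0]: best=(s,c)
    return best
E
python3 - <<'E'
from h import *
for n,lid,pan in(("top",(465,249),(352,217)),("scene",(260,122),(315,160))):
    im=cv2.imread(f"pics/{n}0.png"); m=ctrl.camera_model(n)
    g=cv2.cvtColor(im,cv2.COLOR_BGR2GRAY); sat=cv2.cvtColor(im,cv2.COLOR_BGR2HSV)[...,1]
    L0=ray(m,*lid,.004);P0=ray(m,*pan,.115)
    L=fit(g,m,L0,.092,.004,sign=1); P=fit(im[...,2],m,P0,.082,.115,sign=1)
    print(n,L0,P0,L,P)
    k=ray(m,*((469,250) if n=="top" else (259,114)),.05 if n=="top" else .035);print("knob",k)
    for c,r,z in((L[1],.092,.004),(P[1],.082,.115)):
        cv2.polylines(im,[np.round(proj(m,circ(c,r,z))*16).astype(int)],True,(0,255,255),1,shift=4)
    cv2.imwrite(f"pics/{n}c.png",im)
a=cv2.imread("pics/topc.png")[150:320,300:520];b=cv2.imread("pics/scenec.png")[80:250,200:420]
cv2.imwrite("pics/fit.png",cv2.resize(np.vstack([a,b])[:,:],None,fx=1.7,fy=1.7,interpolation=2))
E
```

```text
top [ 0.43557092 -0.35815012  0.004     ] [ 0.53272189 -0.03202039  0.115     ] (np.float32(10.440332), (np.float64(0.43657091614362814), np.float64(-0.3531501194252202))) (np.float32(39.070183), (np.float64(0.5327218948942027), np.float64(-0.03202038967838962)))
knob [ 0.43554436 -0.35174981  0.05      ]
scene [ 0.43391936 -0.35537787  0.004     ] [ 0.51937789 -0.03392778  0.115     ] (np.float32(10.197548), (np.float64(0.4369193604765319), np.float64(-0.3513778689309517))) (np.float32(24.596918), (np.float64(0.5363778897459667), np.float64(-0.02592777608549)))
knob [ 0.43237556 -0.35632205  0.035     ]
```

View pics/fit.png

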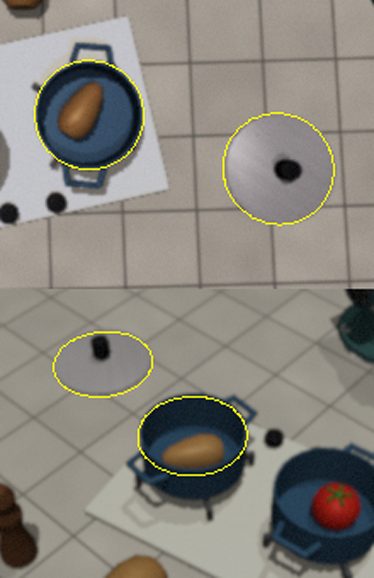

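Request:
{"method": "servo_tool", "body": {"series": [0,0,0,-0.0275,-0.0398,0,1,0,0,0,-0.0275,-0.0398,0,1,0,0,0,-0.0275,-0.0398,0,1,0,0,0,-0.0275,-0.0398,0,1,0,0,0,-0.0275,-0.0398,0,1,0,0,0,-0.0275,-0.0398,0,1,0,0,0,-0.0275,-0.0398,0,1,0,0,0,-0.0275,-0.0398,0,1,0,0,0,-0.0275,-0.0398,0,1,0,0,0,-0.0275,-0.0398,0,1,0,0,0,-0.0275,-0.0398,0,1,0,0,0,-0.0275,-0.0398,0,1,0,0,0,-0.0275,-0.0398,0,1,0,0,0,-0.0275,-0.0398,0,1,0,0,0,-0.0275,-0.0398,0,1,0,0,0,-0.0275,-0.0398,0,1,0,0,0,-0.0275,-0.0398,0,1,0,0,0,-0.0275,-0.0398,0,1,0,0,0,-0.0275,-0.0398,0,1,0,0,0,0,0,0,1], "force": 30}}

```text
time_s: 2.1
ee_pos: [0.4371, -0.357, 0.2014]
tcp_rot: [179.9, -0.3, 162.4]
ft_force: [-0.4, -0.3, -0.8]
gripper_width: 0.0942
grasp_force: 0.0
```

Run:
```python
from h import *
s=ctrl.sense();print(s["time_s"],s["ee_pos"],s["tcp_rot"],s["joint_positions"])
m=ctrl.camera_model("wrist");im=cv2.cvtColor(ctrl.capture("wrist"),cv2.COLOR_RGB2BGR)
c=-np.array(m["R"]).T@m["t"];print("cam",c)
for p in(circ((.437,-.352),.092,.004),circ((.437,-.352),.017,.052)):
    cv2.polylines(im,[np.round(proj(m,p)*16).astype(int)],True,(0,255,255),1,shift=4)
cv2.imwrite("pics/w1.png",im)
```

```text
2.1 [ 0.43711614 -0.35704971  0.20141512] [179.93427072  -0.27348109 162.38767367] [-4.49564384e+01  7.10293686e+00  7.66942843e+01 -6.76653191e-02
  9.64758896e+01 -1.17351427e+02]
cam [ 0.37119868 -0.33612357  0.38154169]
```

View pics/w1.png

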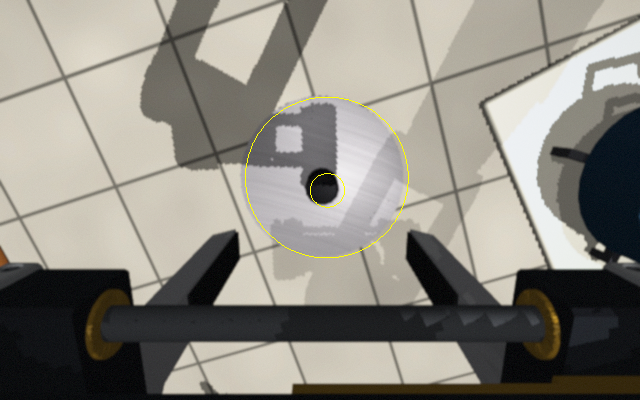

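The wrist view shows the lid outline matching the prediction, while the black knob at about (321,186) lies a few px left of the predicted (327,190). I'll fit the knob itself.

Run:
```python
from h import *
from scipy.optimize import minimize
m=ctrl.camera_model("wrist");im=cv2.cvtColor(ctrl.capture("wrist"),cv2.COLOR_RGB2BGR)
g=cv2.cvtColor(im,cv2.COLOR_BGR2GRAY)
b=((g<45)).astype(np.uint8); b[:150]=0;b[225:]=0;b[:,:290]=0;b[:,360:]=0
n,l,st,ce=cv2.connectedComponentsWithStats(b);i=1+np.argmax(st[1:,4]);print(st[i],ce[i]);B=l==i
def mask(c,full=True):
    p=np.vstack([proj(m,circ(c,.017,.052)),proj(m,circ(c,.017,.014))])
    M=np.zeros(g.shape,np.uint8);cv2.fillConvexPoly(M,np.round(cv2.convexHull(p.astype(np.float32))*16).astype(int),1,shift=4);return M>0
best=max(((B&mask(c)).sum()/(B|mask(c)).sum(),c) for c in((x,y) for x in np.arange(.425,.45,.001) for y in np.arange(-.365,-.34,.001)))
print("knob",best)
print("lid",fit(g,m,(.437,-.352),.092,.004,span=.008,sign=1))
print(m["R"][2])
v=im.copy();cs,_=cv2.findContours(mask(best[1]).astype(np.uint8),0,1);cv2.drawContours(v,cs,-1,(0,255,0),1)
cv2.imwrite("pics/w2.png",cv2.resize(np.clip(v[80:270,230:420].astype(int)*2,0,255).astype(np.uint8),None,fx=3,fy=3))
```

```text
[303 170  32  34 823] [318.56136087 186.55042527]
knob (np.float64(0.7571297148114076), (np.float64(0.432), np.float64(-0.356)))
lid (np.float32(15.46531), (np.float64(0.437), np.float64(-0.356)))
[ 0.22482655 -0.06870072 -0.97197388]
```

View pics/w2.png

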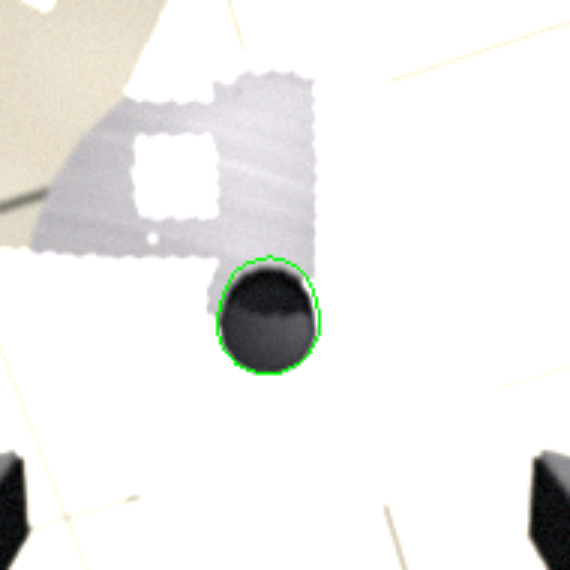

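Request:
{"method": "servo_tool", "body": {"series": [0,0,0,0.003,0.002,0.04,1,0,0,0,0,0,0.04,1,0,0,0,0,0,0.04,1,0,0,0,0,0,0.03,1,0,0,0,0,0,0.015,1,0,0,0,0,0,0.01,1,0,0,0,0,0,0.005,1,0,0,0,0,0,0,1]}}

```text
time_s: 3.0
ee_pos: [0.4355, -0.35, 0.0264]
tcp_rot: [-180.0, 0.1, 162.7]
ft_force: [0.8, -1.0, 0.8]
gripper_width: 0.0941
grasp_force: 0.0
```

Run:
```python
from h import *
s=ctrl.sense();print(s["time_s"],s["ee_pos"],s["tcp_rot"],s["ft_force"])
```

```text
3.0 [ 0.4354871  -0.3499721   0.02635547] [-1.79968619e+02  7.85966395e-02  1.62667912e+02] [ 0.84107758 -0.98042029  0.77798228]
```

Request:
{"method": "servo_tool", "body": {"series": [0,0,0,-0.001,-0.004,0.003,1,0,0,0,0,0,0.003,1,0,0,0,0,0,0,1,0,0,0,0,0,0,-0.2,0,0,0,0,0,0,-0.5,0,0,0,0,0,0,-1,0,0,0,0,0,0,-1,0,0,0,0,0,0,-1,0,0,0,0,0,0,-1,0,0,0,0,0,0,-1], "force": 40}}

```text
time_s: 4.0
ee_pos: [0.4348, -0.3539, 0.0195]
tcp_rot: [180.0, 0.0, 162.7]
ft_force: [-0.9, 0.2, 0.0]
gripper_width: 0.0412
grasp_force: 0.0
```

Request:
{"method": "servo_tool", "body": {"series": [0,0,0,0,0,0,-1,0,0,0,0,0,0,-1,0,0,0,0,0,0,-1,0,0,0,0,0,0,-1]}}

```text
time_s: 4.4
ee_pos: [0.4346, -0.3543, 0.0194]
tcp_rot: [-180.0, 0.0, 162.6]
ft_force: [-1.6, -1.8, -1.0]
gripper_width: 0.0334
grasp_force: 40.0
```

Request:
{"method": "servo_tool", "body": {"series": [0,0,0,0,0,-0.01,-1,0,0,0,0,0,-0.02,-1,0,0,0,0,0,-0.03,-1,0,0,0,0,0,-0.04,-1,0,0,0,0,0,-0.04,-1,0,0,0,0,0,-0.03,-1,0,0,0,0,0,-0.01,-1,0,0,0,0,0,0,-1,0,0,0,0,0,0,-1]}}

```text
time_s: 5.3
ee_pos: [0.434, -0.3528, 0.1969]
tcp_rot: [179.9, -0.2, 162.7]
ft_force: [-0.6, 0.4, -5.5]
gripper_width: 0.0336
grasp_force: 40.0
```

Run:
```python
from h import *
s=ctrl.sense();print(s["ee_pos"],s["tcp_rot"],s["ft_force"],s["moment"],s["grasp_force"],s["gripper_width"])
m=ctrl.camera_model("top");im=cv2.cvtColor(ctrl.capture("top"),cv2.COLOR_RGB2BGR);g=cv2.cvtColor(im,cv2.COLOR_BGR2GRAY)
c=s["ee_pos"];z=c[2]-.0195+.004
print("pan top",fit(im[...,2],m,(.534,-.03),.082,.115,sign=1,span=.012))
for q in((c,.092,z),((.533,-.031),.082,.115)):
    cv2.polylines(im,[np.round(proj(m,circ(*q))*16).astype(int)],True,(0,255,255),1,shift=4)
a=im[130:330,290:540]
m=ctrl.camera_model("scene");im=cv2.cvtColor(ctrl.capture("scene"),cv2.COLOR_RGB2BGR)
for q in((c,.092,z),((.533,-.031),.082,.115)):
    cv2.polylines(im,[np.round(proj(m,circ(*q))*16).astype(int)],True,(0,255,255),1,shift=4)
b=im[40:240,190:440]
cv2.imwrite("pics/lift.png",cv2.resize(np.hstack([a,b]),None,fx=1.6,fy=1.6,interpolation=2))
```

```text
[ 0.434007   -0.35281324  0.19691832] [179.85239595  -0.22171524 162.66656146] [-0.56533077  0.40769067 -5.5190295 ] [ 0.07646357  0.0414032  -0.02622782] 39.99816298484802 0.03359251208457044
pan top (np.float32(39.190895), (np.float64(0.531), np.float64(-0.03499999999999999)))
```

View pics/lift.png

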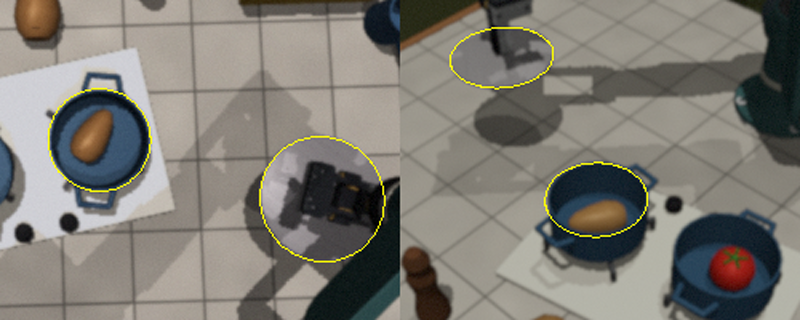

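Request:
{"method": "servo_tool", "body": {"series": [0,0,0,0,0.015,0,-1,0,0,0,0,0.03,0,-1,0,0,0,0,0.035,0,-1,0,0,0,0,0.035,0,-1,0,0,0,0,0.035,0,-1,0,0,0,0,0.035,0,-1,0,0,0,0,0.035,0,-1,0,0,0,0,0.035,0,-1,0,0,0,0,0.035,0,-1,0,0,0,0,0.03,0,-1,0,0,0,0.0015,0.0165,0,-1,0,0,0,0,0,0,-1,0,0,0,0,0,0,-1,0,0,0,0,0,0,-1]}}

```text
time_s: 6.8
ee_pos: [0.5331, -0.0327, 0.1989]
tcp_rot: [-180.0, -0.1, 162.6]
ft_force: [-0.7, -0.3, -4.8]
gripper_width: 0.0337
grasp_force: 40.0
```

Run:
```python
from h import *
s=ctrl.sense();print(s["ee_pos"],s["tcp_rot"],s["ft_force"],s["moment"],s["joint_positions"])
```

```text
[ 0.53314585 -0.0327161   0.19893398] [-1.79972281e+02 -6.08810926e-02  1.62614564e+02] [-0.71174664 -0.29771543 -4.82423681] [ 0.00079125  0.0103593  -0.00592375] [-9.58149049e+00  3.10204502e+00  8.12895841e+01 -1.92897955e-02
  9.56724516e+01 -8.21979651e+01]
```

Request:
{"method": "servo_tool", "body": {"series": [0,0,0,0,0.001,0.015,-1,0,0,0,0,0,0.02,-1,0,0,0,0,0,0.015,-1,0,0,0,0,0,0.006,-1,0,0,0,0,0,0.003,-1,0,0,0,0,0,0,-1,0,0,0,0,0,0,-1]}}

```text
time_s: 7.5
ee_pos: [0.5345, -0.0315, 0.1414]
tcp_rot: [180.0, 0.1, 162.6]
ft_force: [-0.0, 0.2, -5.9]
gripper_width: 0.0333
grasp_force: 40.0
```

Run:
```python
from h import *
s=ctrl.sense();c=s["ee_pos"];print(c,s["tcp_rot"],s["ft_force"]);z=c[2]-.0195
V=[]
for n,sl in(("top",np.s_[140:300,270:430]),("scene",np.s_[80:240,230:390])):
    m=ctrl.camera_model(n);im=cv2.cvtColor(ctrl.capture(n),cv2.COLOR_RGB2BGR)
    cv2.polylines(im,[np.round(proj(m,circ(c,.092,z+.004))*16).astype(int)],True,(0,255,255),1,shift=4)
    V.append(im[sl])
cv2.imwrite("pics/near.png",cv2.resize(np.hstack(V),None,fx=2.5,fy=2.5,interpolation=2))
```

```text
[ 0.53454219 -0.03146062  0.14135531] [1.79982099e+02 9.77996824e-02 1.62647015e+02] [-0.00693826  0.21962356 -5.87711006]
```

View pics/near.png

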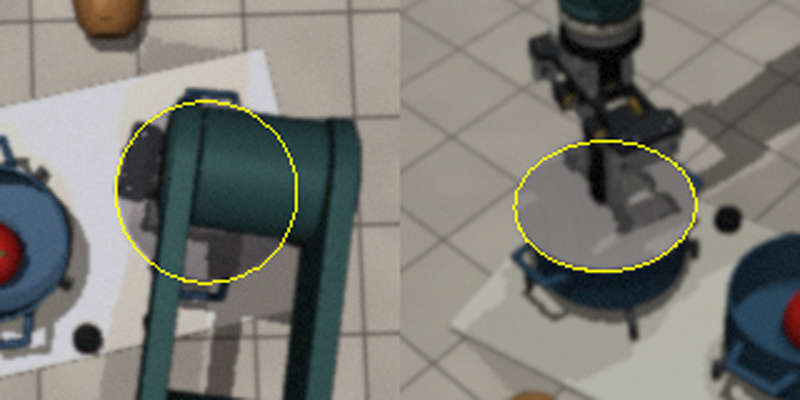

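The lid hovers level and centred, about 7 mm above the rim. I'll lower it slowly until the force changes.

Request:
{"method": "servo_tool", "body": {"series": [0,0,0,0,0,0.002,-1,0,0,0,0,0,0.002,-1,0,0,0,0,0,0.001,-1,0,0,0,0,0,0.001,-1,0,0,0,0,0,0,-1]}}

```text
time_s: 8.1
ee_pos: [0.5339, -0.0313, 0.1345]
tcp_rot: [180.0, 0.0, 162.7]
ft_force: [-0.4, 0.2, -4.3]
gripper_width: 0.0332
grasp_force: 40.0
```

Request:
{"method": "servo_tool", "body": {"series": [0,0,0,0,0,0.001,-1,0,0,0,0,0,0,-1,0,0,0,0,0,0,-1]}}

```text
time_s: 8.4
ee_pos: [0.534, -0.0313, 0.1344]
tcp_rot: [180.0, 0.0, 162.7]
ft_force: [-2.9, 1.5, 1.4]
gripper_width: 0.0332
grasp_force: 40.0
```

Request:
{"method": "servo_tool", "body": {"series": [0,0,0,0,0,0,-0.2,0,0,0,0,0,0,0,0,0,0,0,0,0,0.3,0,0,0,0,0,0,0.5,0,0,0,0,0,0,0.5,0,0,0,0,0,0,0.5]}}

```text
time_s: 9.0
ee_pos: [0.534, -0.0313, 0.1334]
tcp_rot: [180.0, 0.0, 162.7]
ft_force: [-0.2, -0.2, -0.0]
gripper_width: 0.0698
grasp_force: 0.0
```

Released. I'll rise straight up, then move away toward -y.

Request:
{"method": "servo_tool", "body": {"series": [0,0,0,0,0,-0.01,0.5,0,0,0,0,0,-0.02,0.5,0,0,0,0,0,-0.03,0.5,0,0,0,0,0,-0.04,0.5,0,0,0,0,-0.02,-0.02,0.5,0,0,0,0,-0.04,0,0.5,0,0,0,0,-0.04,0,0.5,0,0,0,0,-0.04,0,0.5,0,0,0,0,-0.04,0,0.5,0,0,0,0,-0.04,0,0.5,0,0,0,0,-0.04,0,0.5,0,0,0,0,-0.04,0,0.5,0,0,0,0,-0.02,0,0.5,0,0,0,0,0,0,0.5]}}

```text
time_s: 10.4
ee_pos: [0.4375, -0.3393, 0.2537]
tcp_rot: [-180.0, -0.0, 162.4]
ft_force: [0.6, 0.4, -0.8]
gripper_width: 0.0706
grasp_force: 0.0
```

Run:
```python
from h import *
V=[]
for n,sl in(("top",np.s_[140:310,220:430]),("scene",np.s_[80:250,240:450])):
    m=ctrl.camera_model(n);im=cv2.cvtColor(ctrl.capture(n),cv2.COLOR_RGB2BGR);g=cv2.cvtColor(im,cv2.COLOR_BGR2GRAY)
    cv2.polylines(im,[np.round(proj(m,circ((.534,-.0313),.092,.119))*16).astype(int)],True,(0,255,255),1,shift=4)
    V.append(im[sl])
cv2.imwrite("pics/end.png",cv2.resize(np.hstack(V),None,fx=1.9,fy=1.9,interpolation=2))
```

```text
(no output)
```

View pics/end.png

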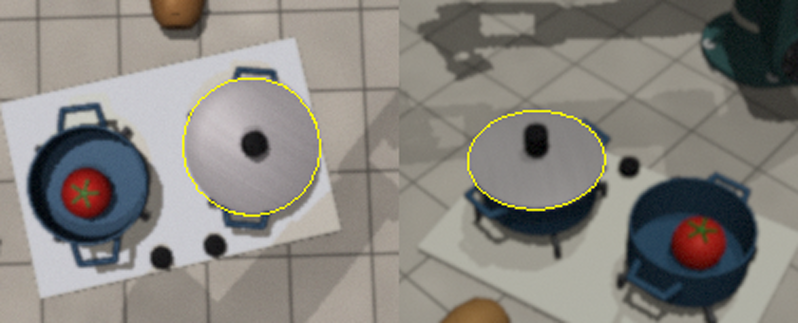

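The lid lies flat and centred on the potato pan, matching the predicted outline in both views, and both pans are where they were.

```bash
python3 -c "
from station import ctrl
print(ctrl.finish_job())"
```

```text
the job is handed in; nothing more can be done
None
```

The lid was set down flat on the potato pan, covering its mouth all round, and let go; both pans look unmoved in the final camera views, and the job was handed in at about 10.5 s.

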